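# Finish a tapped hole in the mixer's foot casting

### The arm

A 6-joint arm with a two-finger parallel gripper is mounted at the origin on the work surface. World frame = base frame: x ahead of the robot, y to its left, z up, the work surface at z = 0. Lengths are in m, angles in rad, forces in N, time in s.
With the tool pointing down it reaches from about 0.3 to 0.875 m from the base axis. Payload 6.4 kg.
Tool frame: the origin (TCP) lies between the finger pads; the fingertips stand 25 mm ahead of it and the grasp point (between the pads) lies 6 mm ahead of it; z points along the fingers, y is the line along which they close (so a half turn about z gives the same grasp; the last joint's range is limited). The gripper opens to 85 mm and grips with 20 to 120 N. Pads are 22 mm wide; open, the fingers measure 114 mm over their backs; the gripper's body (76 mm by 85 mm) begins 54 mm behind the grasp point. The pads swing forward as they close: fully open they stand 13 mm farther back than shut.
Start: joints at [0.974, 0.181, 1.607, -0, 1.354, -0.206], TCP at [0.219, 0.532, 0.256] pointing down, gripper open.
Joint ranges: [-2.99, 2.99], [-0.89, 2.07], [0.3, 2.58], [-1.14, 4.28], [0, 2.63], [-3.12, 3.12]. Speed limits (rad/s): [2.57, 2.57, 3.01, 3.14, 3.14, 3.14].

### API

Orientations are given as a unit quaternion [w, x, y, z].
In Python, from bench import ctrl gives the robot as it stands.
- The arm moves only by the tool servo_tool, never from a script. Its argument "series" is text: rows parted by semicolons, each of 7 numbers parted by spaces: the gripper command: -1 is fully open, 1 is shut, values between are in proportion, then the shift along the tool's x, y, z in m, then the turn, a rotation vector about the tool's x, y, z in degrees. A call has 1 to 12 rows; each row is the pose to reach, as a shift and turn from the pose commanded when the call began, along the tool's axes at that moment; what a row does not reach only later rows make up. A row lasts 1/12 s, in which the tool goes at most 41.7 mm and 7.16 degrees, less where a joint would pass 70% of its speed; a pose out of reach is approached as far as the arm can. A call with a gripper value outside its range is refused whole. The fingers move at their own pace and stop on an object; the grip force is fixed at half the most. Time passes only in rows, so rows that repeat a pose let the fingers close. It gives the time, the measured TCP pose, the force, the opening and the grip force at its end, in the units of the state.
- ctrl.get_obs(): the state, without advancing time (a new reading comes with each control period).
- ctrl.camera(name): name is "scene" or "side" or "wrist"; returns a dict with "img" (420x560x3 uint8, red, green, blue), "z_map" (420x560 float32, m along the optical axis (not along the pixel's ray), 0 where there is no reading), "fovy" (degrees; the focal length in pixels is half the picture's height over the tangent of half this angle, whatever the lens; pixels are square), "cx", "cy" (the principal point, pixels), "extrinsics" (4x4, takes a point from camera to world coordinates); the wrist camera has in their place "T_tool_cam" (4x4, takes a point from camera to tool coordinates, whose origin is the TCP and whose axes are the flange's). Camera axes: x right, y down, z forward; pixel columns grow to the right and rows downward; lengths in m; the calibration is good to about 2 mm. A picture is of the moment at which its call begins: read the wrist's pose just before it.
- ctrl.hand_in(): hands the job in; it is judged then, once.
The state is a dict: "time_s": time; "q": joint angles; "dq": joint speeds; "joint_efforts": joint torques, N m; "eef_pos": TCP position; "eef_rot": TCP orientation; "wrist_force": force on the tool from outside, world axes, zero at the start; "torque": the same for the moment, N m; "opening": opening from 0.0 (shut) to 1.0 (fully open); "grasp_force": force on a finger pad.
Only numpy, scipy, OpenCV 4.12 (cv2) and the standard library are available. Lean on these libraries where they do the work, as an engineer would, in place of code of your own. Each camera call takes 0.05 s, during which the arm holds its last target. There are 200 camera calls.

### The job

The tap standing in the white foot casting must finish its thread. First put every small vial box that stands around it, in the way of its cross bar, into the blue tray; then pinch the two red side buttons of the grey guard cap together, lift the cap off the tap's head and put it in the tray too. Then turn the tap by its brass square head, clockwise seen from above, half a turn forward and a quarter turn back, again half forward and a quarter back, and a last half turn forward to its full depth, one whole turn on from where it began; leave it there, and do not disturb the bottle, the jar and the tube rack.

Things in the scene. Friction and masses are not known exactly. Their poses are not given: they have to be found in the camera images.
- casting: White round foot casting fixed to the table, 80 mm across, 10 mm high, with an aluminium boss 36 mm across up to 30 mm; origin on the table on the tap's axis, z up. The tap's cross bar lies along its x at the start; vial boxes stand about (+-55, +-77) mm from the axis in its x, y, where the turning bar would strike them.
- tap (a joint): Turning of the tap about the casting's vertical axis, rad: 0 at the start, growing clockwise seen from above (half a turn = 3.14); full depth and a hard stop at 6.33, a hair past one whole turn. It turns against 0.12 N m of friction, stays where it is left, and sinks 2 mm per turn.
- tap_head (a point): Point on the tap's axis in its brass square head, at the height to grip, 75 mm above the table at the start. The head is 22 x 22 mm, from 11 mm above to 15 mm below this point, to be gripped across two faces that look away from each other, along this point's x and y, which turn with the tap. The hub below (24 mm across) tops out 23 mm below this point.
- tap_bar (a point): Centre of the tap's steel cross bar, on the axis, 45 mm above the table at the start: 170 mm long, 10 mm thick, along this point's x, turning with the tap.
- cap: Guard cap, grey with two red side buttons, 84 g, 48 mm high; origin at the centre of its underside, z up; at the start it is fitted over the tap's head, origin 54 mm above the table. Grey part 30 mm in x, 29 in y, 38 high; buttons at +y and -y. Their claws hold it on the head until both are pinched in; keep pinched and lift straight up 45 mm or more to free it. It stands on its underside.
- cap_grip (a point): Point of the cap midway between its two red buttons, 41 mm above its origin, axes as the cap's: button faces 22 mm wide (x), from 9 mm below to 7 mm above this point, 50 mm apart over the outer faces, 42 when pinched. Close the fingers along y on them with 10 to 25 N. Lower down the buttons' arms are 37 mm apart over their backs.
- button_a (a joint): Button of the cap at +y: rad, 0 out, 0.22 fully pinched in (it rocks about an axis along the cap's x, 26 mm above the cap's origin); a spring returns it; fully in takes about 6 N on its face. The claw is free beyond about 0.16.
- button_b (a joint): The same for the cap's button at -y.
- tray: Blue open tray fixed to the table, 210 mm (its x) by 200 mm (its y), 30 mm high, walls and floor 5 mm thick; origin at the centre of its underside, z up; empty at the start. There is room for three things side by side along its x, 65 mm apart, in two rows 90 mm apart.
- box_yellow: Closed sample-vial box, yellow with white lid, 40 x 40 x 62 mm tall, about 90 g, rigid; origin at the centre of its underside, z up as it stands. May be absent
- box_green: Closed sample-vial box, green with white lid, 40 x 40 x 62 mm tall, about 90 g, rigid; origin at the centre of its underside, z up as it stands. May be absent
- box_white: Closed sample-vial box, white with red lid, 40 x 40 x 62 mm tall, about 90 g, rigid; origin at the centre of its underside, z up as it stands. May be absent
- box_orange: Closed sample-vial box, orange with black lid, 40 x 40 x 62 mm tall, about 90 g, rigid; origin at the centre of its underside, z up as it stands. May be absent
- sanitiser: White bottle with a green cap, 60 mm across, 140 mm high, bystander; origin under its centre
- stain_jar: Amber jar with a black lid, 50 mm across, 80 mm high, bystander; origin under its centre
- tube_rack: White rack of red- and blue-capped tubes, 80 x 170 mm, 84 mm high, bystander; origin under its centre
Not all that is in view belongs to the job. Leave any purple look-alike of the cap alone.

How it is judged:
By the outcome, as a careful person would: the job done as asked, in the order asked, and still so for the second after the job is handed in, with the robot touching nothing.
Of box_yellow, box_green, box_white, box_orange only 2 to 4 are there at a start; the rules pass over those that are not, and their reading is None.
At some moment in a run one of box_yellow, box_green, box_white, box_orange may be knocked a few centimetres aside while the robot is not near it.
Once in a run the grip may slacken for a moment while it holds something.
It also fails if it takes over 210 s, if anything falls off the work surface, if the arm or the gripper's body presses on something with over 40 N, if the wrist force passes 120 N, or if a joint passes its speed limit or range.

## Working session

There is one attempt and no reset: what is moved stays moved. The work goes in short steps, Python scripts to look and compute and a tool call to move; the robot and the scene stay as the last step left them, time stands still between calls to the robot, and variables do not carry over. Pictures are saved under pics/ and viewed, at most 14 in all, crops included, and the job is handed in when it is done.

Besides the shell and the picture viewer there is one more tool, called after "Request:" by a JSON object that holds its "method" and its "body". servo_tool: Moves the arm, as the interface text tells. Its arguments: {"type":"object","properties":{"series":{"type":"string"}},"required":["series"]}

```bash
mkdir -p pics; ls; cat > h.py <<'E'
import numpy as np, cv2
from scipy.spatial.transform import Rotation as R
from bench import ctrl
def cam(n):
    o=ctrl.get_obs(); c=ctrl.camera(n)
    if 'extrinsics' in c: T=np.array(c['extrinsics'])
    else:
        P=np.eye(4); P[:3,3]=o['eef_pos']; w,x,y,z=o['eef_rot']; P[:3,:3]=R.from_quat([x,y,z,w]).as_matrix()
        T=P@np.array(c['T_tool_cam'])
    f=210/np.tan(np.radians(c['fovy'])/2)
    return c,T,f
def cloud(c,T,f):
    z=c['z_map']; v,u=np.indices(z.shape)
    p=np.stack([(u-c['cx'])/f*z,(v-c['cy'])/f*z,z],-1)
    w=p@T[:3,:3].T+T[:3,3]; w[z==0]=np.nan
    return w
def save(c,n): cv2.imwrite(n,c['img'][:,:,::-1])
E
python3 - <<'E'
from h import *
o=ctrl.get_obs(); print(o['time_s'],o['eef_pos'],o['eef_rot'],o['opening'])
a=[]
for n in ['scene','side','wrist']:
    c,T,f=cam(n); a.append(c['img']); np.savez(n,w=cloud(c,T,f),img=c['img'],T=T,f=f,cx=c['cx'],cy=c['cy'])
    print(n,T.round(3).tolist(),f)
    save(c,f'pics/{n}0.png')
E
```

```text
pics
0.0 [0.21870596 0.53122954 0.2554067 ] [-3.39507573e-04  1.94126344e-01  9.80976149e-01 -8.01024400e-04] 0.9981946168307534
scene [[-0.122, 0.561, -0.819, 1.25], [0.992, 0.082, -0.092, 0.058], [0.016, -0.824, -0.566, 0.544], [0.0, 0.0, 0.0, 1.0]] 397.26759440740767
side [[0.966, -0.168, 0.197, 0.406], [-0.259, -0.605, 0.753, -0.819], [-0.007, -0.778, -0.628, 0.744], [0.0, 0.0, 0.0, 1.0]] 518.3044154558769
wrist [[0.381, 0.881, 0.282, 0.146], [0.925, -0.362, -0.118, 0.561], [-0.002, 0.306, -0.952, 0.373], [0.0, 0.0, 0.0, 1.0]] 312.1069439527292
```

View pics/scene0.png

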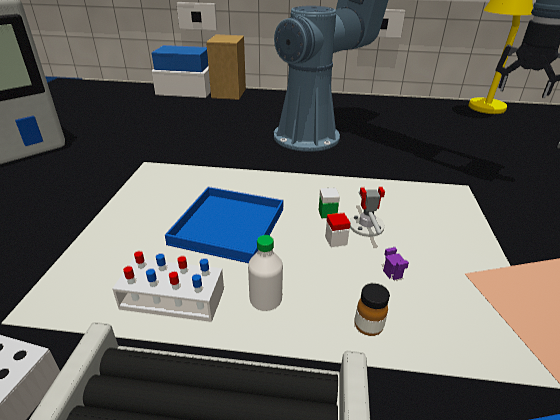

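View pics/side0.png

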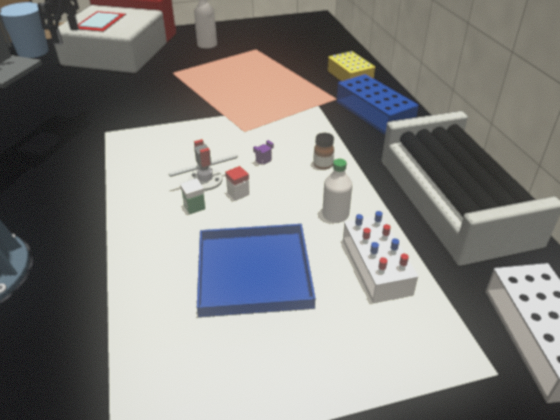

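Scene picture: green box at (329,203), white box with red lid at (338,230), grey cap with red buttons on the tap at (371,197), purple look-alike at (396,264), tray at (227,223). Side picture: green box (193,195), white box (237,181), cap (203,158), bar ends near (170,172) and (238,157).

```bash
cat > m.py <<'E'
from h import *
def rep(name,w,m):
    p=w[m]; p=p[~np.isnan(p[:,0])]
    if len(p)<8: print(name,len(p)); return
    r=cv2.minAreaRect(p[:,:2].astype(np.float32)*1000)
    print(name,len(p),'med',np.median(p,0).round(3),'z',np.percentile(p[:,2],[2,98]).round(3),'rect',np.round(r[0],1),np.round(r[1],1),round(r[2],1))
for n in ['scene','side']:
    d=np.load(n+'.npz'); w=d['w']; img=d['img']; hsv=cv2.cvtColor(img,cv2.COLOR_RGB2HSV).astype(int); H,S,V=hsv[...,0],hsv[...,1],hsv[...,2]
    x,y,z=w[...,0],w[...,1],w[...,2]
    ws=(x>0.2)&(x<0.9)&(abs(y)<0.6)
    rep(n+' tray rim',w,ws&(H>105)&(H<125)&(S>150)&(z>0.022)&(z<0.04)&(np.hypot(x-.5,y+.1)<.25))
    red=((H<8)|(H>172))&(S>120)&ws
    rep('red lid top',w,red&(z>.055)&(z<.07)&(y>-.1))
    rep('cap red',w,red&(z>.075)&(y>-.1)&(y<.5))
    rep('green',w,ws&(H>45)&(H<80)&(S>100)&(z<.06))
    rep('obj top 54-68',w,ws&(z>.056)&(z<.068)&(y>0)&(y<.4))
    rep('bar z',w,ws&(z>.040)&(z<.053)&(S<60)&(y>0)&(y<.5))
    rep('purple',w,ws&(H>125)&(H<160)&(S>80))
    rep('foot',w,ws&(z>.007)&(z<.013)&(y>0)&(y<.4))
    for lo,hi in [(.06,.15),(.02,.05)]:
      g=(ws&(z>lo)&(z<hi)).astype(np.uint8)
      k,l,st,ce=cv2.connectedComponentsWithStats(g)
      for i in range(1,k):
        if st[i,4]>25: rep(f'  {n} cc{lo} px{ce[i].round()}',w,l==i)
E
python3 m.py
```

```text
scene tray rim 608 med [ 0.565 -0.158  0.026] z [0.022 0.03 ] rect [ 537.6 -140.6] [198.2 211.6] 79.8
red lid top 270 med [0.558 0.105 0.061] z [0.056 0.066] rect [530.7 136.4] [ 44.7 133.8] 39.2
cap red 120 med [0.496 0.159 0.095] z [0.076 0.101] rect [492.9 173. ] [23.5 50.2] 10.1
green 239 med [0.47  0.08  0.025] z [0.003 0.042] rect [488.3 259.7] [406.4  31.4] 81.8
obj top 54-68 643 med [0.55  0.103 0.061] z [0.057 0.067] rect [615.7 120.6] [183.4 353.6] 79.5
bar z 287 med [0.537 0.164 0.047] z [0.04  0.053] rect [600.1 139.6] [211.6 375.3] 79.1
purple 792 med [0.657 0.21  0.022] z [-0.003  0.11 ] rect [548.9   1.5] [ 683.8 1196.1] 0.6
foot 499 med [0.517 0.157 0.009] z [0.007 0.013] rect [624.  133.1] [206.9 348.8] 79.0
  scene cc0.06 px[371. 197.] 414 med [0.501 0.173 0.088] z [0.061 0.101] rect [491.4 172.7] [33.6 50.2] 10.1
  scene cc0.06 px[329. 192.] 131 med [0.455 0.082 0.061] z [0.06  0.063] rect [454.1  82.7] [41.7 39.4] 12.8
  scene cc0.06 px[338. 218.] 175 med [0.557 0.103 0.061] z [0.06  0.063] rect [556.5 103.3] [41.  39.1] 21.1
  scene cc0.06 px[265. 264.] 1317 med 
[... 4268 characters left out ...]
 [491.4 164.9] [168.4  29.5] 8.7
  side cc0.02 px[238. 186.] 243 med [0.551 0.086 0.035] z [0.021 0.049] rect [549.5  89.8] [29.1 54.4] 66.5
  side cc0.02 px[193. 199.] 237 med [0.449 0.063 0.036] z [0.022 0.049] rect [444.2  68. ] [28.2 53. ] 60.7
  side cc0.02 px[336. 208.] 302 med [ 0.733 -0.049  0.036] z [0.021 0.05 ] rect [737.1 -39.5] [31.7 59.6] 62.6
  side cc0.02 px[345. 229.] 40 med [ 0.731 -0.11   0.033] z [0.022 0.05 ] rect [ 731.3 -119.5] [25.7  9.9] 73.6
  side cc0.02 px[253. 270.] 1534 med [ 0.531 -0.184  0.028] z [0.02  0.031] rect [ 534.8 -142.9] [206.3 210.1] 80.1
  side cc0.02 px[395. 287.] 469 med [ 0.762 -0.277  0.036] z [0.021 0.05 ] rect [ 761.5 -274.8] [27.  84.7] 70.8
```

View pics/wrist0.png

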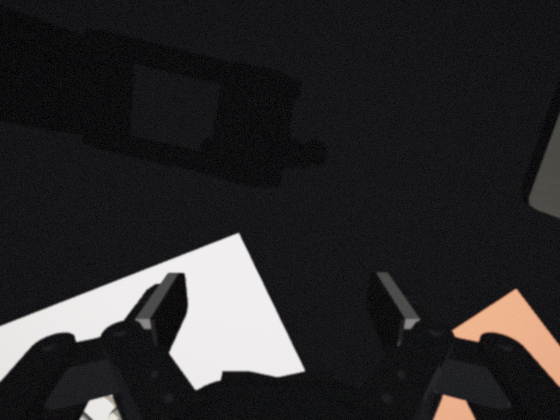

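```bash
cat > go.py <<'E'
from h import *
import sys
# usage: go.py x y z theta : deltas to put TCP there, fingers closing along theta (deg), tool down
def go(x,y,z,th):
    o=ctrl.get_obs(); w,a,b,c=o['eef_rot']; M=R.from_quat([a,b,c,w])
    t=np.radians(th); Y=np.array([np.cos(t),np.sin(t),0]); Z=np.array([0,0,-1]); G=np.stack([np.cross(Y,Z),Y,Z],1)
    s=M.inv().apply(np.array([x,y,z])-o['eef_pos']); r=(M.inv()*R.from_matrix(G)).as_rotvec(degrees=True)
    m=M.as_matrix()
    print('shift',s.round(4),'turn',r.round(2),'| theta',np.degrees(np.arctan2(m[1,1],m[0,1])).round(2),'q1,q6',np.degrees(np.array(o['q'])[[0,5]]).round(1),'t',o['time_s'])
if __name__=='__main__': go(*map(float,sys.argv[1:]))
E
python3 go.py .4520 .081 .2 13.5
```

```text
shift [-0.3872 -0.3274  0.0559] turn [-8.000e-02  2.000e-02  5.411e+01] | theta 67.61 q1,q6 [ 55.8 -11.8] t 0.15
```

Request:
{"method": "servo_tool", "body": {"series": "-1 -0.387 -0.327 0.02 0 0 54;-1 -0.387 -0.327 0.02 0 0 54;-1 -0.387 -0.327 0.02 0 0 54;-1 -0.387 -0.327 0.02 0 0 54;-1 -0.387 -0.327 0.02 0 0 54;-1 -0.387 -0.327 0.02 0 0 54;-1 -0.387 -0.327 0.02 0 0 54;-1 -0.387 -0.327 0.02 0 0 54;-1 -0.387 -0.327 0.02 0 0 54;-1 -0.387 -0.327 0.02 0 0 54;-1 -0.387 -0.327 0.02 0 0 54;-1 -0.387 -0.327 0.02 0 0 54"}}

```text
time_s: 1.15
eef_pos: [0.4494, 0.0861, 0.2365]
eef_rot: [0.0, 0.618, 0.786, 0.0]
wrist_force: [0.6, 0.9, -0.5]
opening: 1.002
grasp_force: 0.0
```

Request:
{"method": "servo_tool", "body": {"series": "-1 0 0 0 0 0 0;-1 0 0 0 0 0 0;-1 0 0 0 0 0 0"}}

```text
time_s: 1.4
eef_pos: [0.4487, 0.0882, 0.2362]
eef_rot: [-0.001, 0.619, 0.786, -0.0]
wrist_force: [0.0, 0.8, 1.0]
opening: 1.0
grasp_force: 0.0
```

```bash
cat > look.py <<'E'
from h import *
import sys
n,tag=sys.argv[1],sys.argv[2]
c,T,f=cam(n); save(c,f'pics/{tag}.png'); w=cloud(c,T,f); img=c['img']
np.savez(tag,w=w,img=img)
H,S,V=[q.astype(int) for q in cv2.split(cv2.cvtColor(img,cv2.COLOR_RGB2HSV))]
x,y,z=w[...,0],w[...,1],w[...,2]
ws=(x>.2)&(x<.9)&(y>-.3)&(y<.45)
for lo,hi in [(.057,.067),(.085,.11),(.042,.053)]:
    k,l,st,ce=cv2.connectedComponentsWithStats((ws&(z>lo)&(z<hi)).astype(np.uint8))
    for i in range(1,k):
        if st[i,4]>100:
            p=w[l==i]; r=cv2.minAreaRect(p[:,:2].astype(np.float32)*1000)
            print(lo,'px',ce[i].round(),st[i,4],'rect',np.round(r[0],1),np.round(r[1],1),round(r[2],1),'z',np.median(p[:,2]).round(4),'rgb',np.median(img[l==i],0))
red=((H<8)|(H>172))&(S>120)&ws&(z>.07)
if red.sum()>50:
    r=cv2.minAreaRect(w[red][:,:2].astype(np.float32)*1000); print('capred',np.round(r[0],1),np.round(r[1],1),round(r[2],1),np.percentile(w[red][:,2],[2,98]).round(4))
E
python3 look.py wrist w1; python3 go.py .4520 .081 .045 13.5
```

```text
0.057 px [278. 204.] 1610 rect [450.7  82.6] [39.6 40.4] 12.6 z 0.0615 rgb [153. 143. 136.]
0.057 px [385. 208.] 1626 rect [553.6 104.1] [40.4 40. ] 19.9 z 0.0616 rgb [186.  28.  21.]
0.057 px [510. 329.] 173 rect [737.1   3.2] [35.7  7.1] 16.3 z 0.0615 rgb [75. 70. 66.]
0.085 px [351. 120.] 2275 rect [489.2 173. ] [30.5 49.8] 11.7 z 0.0919 rgb [125. 120. 118.]
0.085 px [542. 357.] 456 rect [749.6  -1.4] [15.5 36.6] 64.9 z 0.0949 rgb [146. 137. 130.]
0.042 px [531. 108.] 344 rect [659.3 225.4] [10.3 21.9] 26.7 z 0.0471 rgb [103.  43. 129.]
0.042 px [487. 117.] 310 rect [623.  207.9] [10.1 21.9] 26.7 z 0.0472 rgb [105.  44. 132.]
0.042 px [289. 118.] 818 rect [440.8 163.3] [70.1 10. ] 11.4 z 0.0486 rgb [139.  137.5 135. ]
0.042 px [399. 123.] 645 rect [543.8 184. ] [58. 10.] 11.4 z 0.0487 rgb [143. 142. 139.]
0.042 px [372. 195.] 153 rect [541.  109.7] [53.3 26.5] 65.4 z 0.049 rgb [64. 33. 30.]
0.042 px [490. 326.] 345 rect [731.   -6.1] [54.1 18.3] 39.3 z 0.0473 rgb [73. 68. 64.]
0.042 px [456. 410.] 277 rect [ 738.5 -131.3] [41.4 22.3] 88.3 z 0.0522 rgb [139. 134. 132.]
capred [437.4 129.6] [146.7 108.1] 13.9 [0.0849 0.3033]
shift [-0.0086  0.0018  0.1913] turn [-0.04 -0.04  0.14] | theta 13.64 q1,q6 [ -3.7 -17.4] t 1.45
```

Request:
{"method": "servo_tool", "body": {"series": "-1 -0.0065 0.001 0.04 0 0 0;-1 -0.0065 0.001 0.08 0 0 0;-1 -0.0065 0.001 0.12 0 0 0;-1 -0.0065 0.001 0.15 0 0 0;-1 -0.0065 0.001 0.175 0 0 0;-1 -0.0065 0.001 0.186 0 0 0;-1 -0.0065 0.001 0.186 0 0 0;0.4 -0.0065 0.001 0.186 0 0 0;0.4 -0.0065 0.001 0.186 0 0 0;0.4 -0.0065 0.001 0.186 0 0 0;0.4 -0.0065 0.001 0.186 0 0 0;0.4 -0.0065 0.001 0.186 0 0 0"}}

```text
time_s: 2.45
eef_pos: [0.4528, 0.0822, 0.0521]
eef_rot: [0.001, 0.618, 0.786, 0.001]
wrist_force: [-0.6, 1.4, 8.1]
opening: 0.46
grasp_force: 61.2
```

Request:
{"method": "servo_tool", "body": {"series": "0.4 0 0 0 0 0 0;0.4 0 0 0 0 0 0;0.4 0 0 0 0 0 0;0.4 0 0 0 0 0 0"}}

```text
time_s: 2.78
eef_pos: [0.4528, 0.0822, 0.0521]
eef_rot: [0.001, 0.618, 0.786, 0.001]
wrist_force: [-1.0, 1.0, 7.5]
opening: 0.458
grasp_force: 61.1
```

Request:
{"method": "servo_tool", "body": {"series": "0.6 0 0 -0.03 0 0 0;0.6 0 0 -0.07 0 0 0;0.6 0 0 -0.11 0 0 0;0.6 0 0 -0.12 0 0 0;0.6 0 0 -0.12 0 0 0"}}

```text
time_s: 3.2
eef_pos: [0.4544, 0.0819, 0.1747]
eef_rot: [0.004, 0.618, 0.786, 0.002]
wrist_force: [0.8, -0.9, -1.4]
opening: 0.462
grasp_force: 60.9
```

```bash
python3 go.py .4915 -.104 .165 -10; python3 go.py .4915 -.104 .0565 -10
```

```text
shift [-0.1894 -0.0077  0.0102] turn [ 0.51  0.06 23.61] | theta 13.61 q1,q6 [ -4.6 -18.2] t 3.2
shift [-0.1891 -0.0087  0.1187] turn [ 0.51  0.06 23.61] | theta 13.61 q1,q6 [ -4.6 -18.2] t 3.2
```

Request:
{"method": "servo_tool", "body": {"series": "0.6 -0.04 -0.002 0 0 0 6;0.6 -0.08 -0.004 0 0 0 12;0.6 -0.12 -0.006 0 0 0 18;0.6 -0.16 -0.008 0 0 0 24;0.6 -0.183 -0.008 0 0 0 24;0.6 -0.189 -0.008 0 0 0 24;0.6 -0.189 -0.008 0.03 0 0 24;0.6 -0.189 -0.008 0.06 0 0 24;0.6 -0.189 -0.008 0.085 0 0 24;0.6 -0.189 -0.008 0.095 0 0 24;0.6 -0.189 -0.008 0.1 0 0 24;0.6 -0.189 -0.008 0.1 0 0 24"}}

```text
time_s: 4.2
eef_pos: [0.4872, -0.1026, 0.0692]
eef_rot: [-0.001, 0.768, 0.64, -0.001]
wrist_force: [0.5, -0.6, -0.4]
opening: 0.46
grasp_force: 60.9
```

```bash
python3 go.py .4915 -.104 .0575 -10
```

```text
shift [-0.0006  0.0045  0.0117] turn [-0.17 -0.05 -0.36] | theta -10.36 q1,q6 [-25.6 -15.2] t 4.2
```

Request:
{"method": "servo_tool", "body": {"series": "0.6 0 0.004 0.004 0 0 0;0.6 0 0.004 0.008 0 0 0;0.6 0 0.004 0.011 0 0 0;0.6 0 0.004 0.012 0 0 0;0.6 0 0.004 0.012 0 0 0;-0.4 0 0.004 0.012 0 0 0;-0.4 0 0.004 0.012 0 0 0;-0.4 0 0.004 0.012 0 0 0;-0.4 0 0.004 -0.02 0 0 0;-0.4 0 0.004 -0.06 0 0 0;-0.4 0 0.004 -0.1 0 0 0;-1 0 0.004 -0.13 0 0 0"}}

```text
time_s: 5.2
eef_pos: [0.4929, -0.1045, 0.204]
eef_rot: [0.001, 0.768, 0.64, 0.001]
wrist_force: [1.4, 0.9, -0.2]
opening: 0.819
grasp_force: 0.0
```

```bash
python3 go.py .4915 -.104 .23 -10; python3 go.py .5545 .1025 .2 20.5;python3 look.py side s1 | grep '^0.057'
```

```text
shift [ 0.0003 -0.0014 -0.026 ] turn [ 0.16  0.04 -0.39] | theta -10.39 q1,q6 [-25.5 -15.1] t 5.2
shift [0.2148 0.0233 0.0039] turn [  0.15   0.09 -30.89] | theta -10.39 q1,q6 [-25.5 -15.1] t 5.2
0.057 px [234. 173.] 159 rect [549.8 101.3] [34.5 47.3] 10.7 z 0.0609 rgb [203.  90.  85.]
0.057 px [337. 199.] 106 rect [737.9 -44.3] [25.1 56.6] 69.6 z 0.0618 rgb [141. 139. 132.]
0.057 px [227. 240.] 293 rect [ 492.6 -105. ] [43.8 39.6] 78.4 z 0.0653 rgb [178. 174. 167.]
```

Request:
{"method": "servo_tool", "body": {"series": "-1 0.04 0.004 -0.01 0 0 -6;-1 0.08 0.008 -0.01 0 0 -12;-1 0.12 0.012 -0.01 0 0 -18;-1 0.16 0.016 -0.01 0 0 -24;-1 0.195 0.02 -0.01 0 0 -30;-1 0.21 0.023 -0.01 0 0 -31;-1 0.215 0.023 -0.01 0 0 -31;-1 0.215 0.023 -0.01 0 0 -31;-1 0.215 0.023 -0.01 0 0 -31;-1 0.215 0.023 -0.01 0 0 -31"}}

```text
time_s: 6.08
eef_pos: [0.5533, 0.1019, 0.2104]
eef_rot: [-0.0, 0.57, 0.822, -0.0]
wrist_force: [-0.1, -0.4, -0.3]
opening: 0.997
grasp_force: 0.0
```

```bash
python3 look.py wrist w2;  python3 go.py .5545 .1025 .05 20.5
```

```text
0.057 px [279. 204.] 1920 rect [553.7 104.1] [39.7 39.2] 20.6 z 0.0615 rgb [112.  16.  12.]
0.057 px [517. 223.] 303 rect [766.  162.6] [41.7 18.9] 88.7 z 0.0604 rgb [49. 28. 11.]
0.085 px [228.  96.] 2925 rect [489.1 172.9] [30.3 49.5] 11.5 z 0.0919 rgb [111.  88.  87.]
0.042 px [172.  90.] 883 rect [436.3 162.4] [59.4 10. ] 11.3 z 0.0486 rgb [122. 122. 119.]
0.042 px [293. 110.] 988 rect [537.9 182.8] [70.1  9.9] 11.4 z 0.0487 rgb [136. 135. 133.]
0.042 px [443. 114.] 348 rect [659.4 225.3] [ 9.7 22. ] 26.5 z 0.0473 rgb [109.  51. 134.]
0.042 px [396. 118.] 329 rect [622.9 207.8] [ 9.7 21.8] 28.0 z 0.0474 rgb [113.  54. 138.]
0.042 px [507. 218.] 624 rect [768.4 162.5] [49.2 30.1] 85.0 z 0.0488 rgb [61. 37. 15.]
0.042 px [377. 354.] 136 rect [717.1 -25.4] [ 5.  31.9] 5.8 z 0.0476 rgb [66. 62. 58.]
capred [622.2 168.5] [314.6 127.6] 15.2 [0.0828 0.2767]
shift [0.0003 0.0014 0.1605] turn [-0.02  0.01 -0.01] | theta 20.49 q1,q6 [ -1.7 -22.1] t 6.1333
```

Not moved: white box at (0.554, 0.1035). Descend and grip.

Request:
{"method": "servo_tool", "body": {"series": "-1 0.001 0.001 0.04 0 0 0;-1 0.001 0.001 0.08 0 0 0;-1 0.001 0.001 0.12 0 0 0;-1 0.001 0.001 0.145 0 0 0;-1 0.001 0.001 0.157 0 0 0;-1 0.001 0.001 0.159 0 0 0;-1 0.001 0.001 0.159 0 0 0;0.6 0.001 0.001 0.159 0 0 0;0.6 0.001 0.001 0.159 0 0 0;0.6 0.001 0.001 0.159 0 0 0;0.6 0.001 0.001 0.159 0 0 0;0.6 0.001 0.001 0.159 0 0 0"}}

```text
time_s: 7.13
eef_pos: [0.5554, 0.1044, 0.0533]
eef_rot: [0.001, 0.569, 0.822, 0.001]
wrist_force: [-1.3, -0.7, 6.4]
opening: 0.458
grasp_force: 61.3
```

Request:
{"method": "servo_tool", "body": {"series": "0.6 0 0 0 0 0 0;0.6 0 0 -0.03 0 0 0;0.6 0 0 -0.07 0 0 0;0.6 0 0 -0.11 0 0 0;0.6 0 0 -0.12 0 0 0;0.6 0 0 -0.12 0 0 0"}}

```text
time_s: 7.63
eef_pos: [0.557, 0.1045, 0.1763]
eef_rot: [0.004, 0.569, 0.822, 0.002]
wrist_force: [0.5, -0.0, -0.9]
opening: 0.459
grasp_force: 61.0
```

```bash
python3 go.py .590 -.121 .165 -10
```

```text
shift [-0.2226 -0.0486  0.0116] turn [ 0.51  0.06 30.63] | theta 20.63 q1,q6 [ -1.4 -22. ] t 7.6333
```

Request:
{"method": "servo_tool", "body": {"series": "0.6 -0.038 -0.008 0 0 0 6;0.6 -0.076 -0.016 0 0 0 12;0.6 -0.114 -0.024 0 0 0 18;0.6 -0.152 -0.033 0 0 0 24;0.6 -0.19 -0.042 0 0 0 30;0.6 -0.215 -0.048 0 0 0 30.6;0.6 -0.2225 -0.0485 0 0 0 30.6;0.6 -0.2225 -0.0485 0.03 0 0 30.6;0.6 -0.2225 -0.0485 0.06 0 0 30.6;0.6 -0.2225 -0.0485 0.085 0 0 30.6;0.6 -0.2225 -0.0485 0.1 0 0 30.6;0.6 -0.2225 -0.0485 0.1 0 0 30.6"}}

```text
time_s: 8.63
eef_pos: [0.5828, -0.1185, 0.0655]
eef_rot: [-0.005, 0.766, 0.643, -0.002]
wrist_force: [-0.5, -0.2, -1.8]
opening: 0.457
grasp_force: 60.9
```

```bash
python3 go.py .590 -.121 .0585 -10
```

```text
shift [-0.0012  0.0076  0.0069] turn [-0.6  -0.15  0.05] | theta -9.95 q1,q6 [-22.9 -13. ] t 8.6333
```

Request:
{"method": "servo_tool", "body": {"series": "0.6 0 0.004 0.003 0 0 0;0.6 0 0.004 0.005 0 0 0;0.6 0 0.004 0.007 0 0 0;0.6 0 0.004 0.009 0 0 0;0.6 0 0.004 0.009 0 0 0;-0.4 0 0.004 0.009 0 0 0;-0.4 0 0.004 0.009 0 0 0;-0.4 0 0.004 0.009 0 0 0;-0.4 0 0.004 -0.02 0 0 0;-0.4 0 0.004 -0.06 0 0 0;-0.4 0 0.004 -0.1 0 0 0;-1 0 0.004 -0.14 0 0 0"}}

```text
time_s: 9.63
eef_pos: [0.5906, -0.1215, 0.2133]
eef_rot: [-0.0, 0.766, 0.643, -0.0]
wrist_force: [2.0, -0.1, -0.1]
opening: 0.819
grasp_force: 0.0
```

```bash
python3 look.py side s2 | grep '^0.057'; python3 look.py scene sc2|grep -v '^0.042'; python3 go.py .4891 .173 .22 101.5;python3 go.py .4891 .173 .22 11.5
```

```text
0.057 px [337. 199.] 108 rect [738.9 -43.1] [24.4 56.9] 72.0 z 0.0628 rgb [141. 138. 131.]
0.057 px [279. 237.] 297 rect [ 591.5 -123.7] [43.2 39.9] 80.4 z 0.0654 rgb [139.  81.  81.]
0.057 px [227. 240.] 302 rect [ 492.4 -105.7] [43.9 39.9] 78.8 z 0.0654 rgb [181.  177.  170.5]
0.057 px [247. 195.] 214 rect [ 494.2 -103. ] [40.4 43.2] 79.9 z 0.0653 rgb [177.5 171.5 160.5]
0.057 px [230. 219.] 274 rect [ 593.3 -121.2] [40. 42.] 78.9 z 0.0652 rgb [143.   7.   0.]
0.057 px [265. 283.] 141 rect [764.4 -18. ] [24.8 57.8] 15.6 z 0.0621 rgb [143. 138. 129.]
0.085 px [372. 193.] 240 rect [492.  172.8] [33.6 51.2] 3.6 z 0.0912 rgb [135.  77.  72.]
0.085 px [265. 265.] 573 rect [755.8 -21.9] [40.6 57.9] 5.7 z 0.0958 rgb [204. 198. 188.]
capred [648.9 -22.6] [ 92.5 548. ] 32.6 [0.0705 0.1009]
shift [ 0.2734 -0.1559 -0.0026] turn [   0.37    0.94 -111.48] | theta -9.98 q1,q6 [-22.9 -12.9] t 9.7333
shift [ 0.2734 -0.1559 -0.0026] turn [  0.79   0.34 -21.48] | theta -9.98 q1,q6 [-22.9 -12.9] t 9.7333
```

View pics/sc2.png

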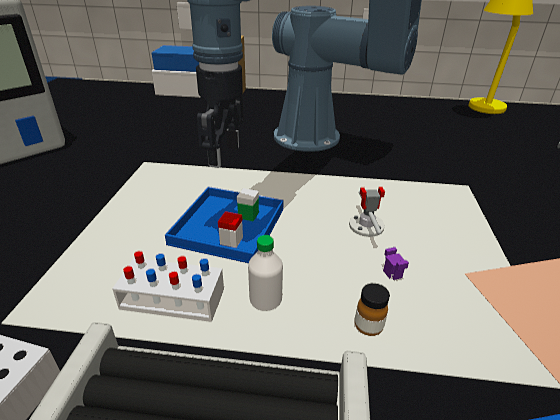

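Request:
{"method": "servo_tool", "body": {"series": "-1 0.025 -0.015 -0.01 0 0 6;-1 0.05 -0.03 -0.01 0 0 12;-1 0.075 -0.045 -0.01 0 0 18;-1 0.1 -0.058 -0.01 0 0 24;-1 0.125 -0.072 -0.01 0 0 30;-1 0.15 -0.086 -0.01 0 0 36;-1 0.175 -0.1 -0.01 0 0 42;-1 0.2 -0.114 -0.01 0 0 48;-1 0.225 -0.128 -0.01 0 0 54;-1 0.25 -0.142 -0.01 0 0 60;-1 0.27 -0.154 -0.01 0 0 66;-1 0.2735 -0.156 -0.01 0 0 68.5"}}

```text
time_s: 10.73
eef_pos: [0.4832, 0.1778, 0.2214]
eef_rot: [-0.001, 0.995, 0.099, -0.0]
wrist_force: [-0.2, 0.2, -0.7]
opening: 1.003
grasp_force: 0.0
```

Request:
{"method": "servo_tool", "body": {"series": "-1 0 0 0 0 0 0;-1 0 0 0 0 0 0;-1 0 0 0 0 0 0"}}

```text
time_s: 10.98
eef_pos: [0.4851, 0.1742, 0.2215]
eef_rot: [0.0, 0.995, 0.101, 0.0]
wrist_force: [-0.6, 0.2, -0.3]
opening: 1.0
grasp_force: 0.0
```

```bash
python3 look.py wrist w3; python3 go.py .4891 .173 .101 -78.5
python3 - <<'E'
import cv2
i=cv2.imread('pics/w3.png'); cv2.imwrite('pics/w3c.png',cv2.resize(i[80:380,130:530],None,fx=2,fy=2))
E
```

```text
0.057 px [547. 250.] 830 rect [488.4 -89.1] [49.6 24.6] 25.3 z 0.0656 rgb [143.5 139.  136. ]
0.085 px [286. 208.] 1634 rect [490.4 167. ] [30.6 38.9] 10.7 z 0.0916 rgb [80. 57. 55.]
0.085 px [255. 209.] 368 rect [485.8 192.4] [21.2  9.2] 11.6 z 0.1006 rgb [97. 15. 12.]
0.042 px [271.  34.] 350 rect [623.3 207.1] [ 9.4 22. ] 25.2 z 0.0472 rgb [111.   57.  133.5]
0.042 px [280. 142.] 838 rect [537.6 181.7] [69.8  9.4] 11.5 z 0.0487 rgb [123. 122. 119.]
0.042 px [532. 239.] 363 rect [496.3 -85.2] [ 4.1 38.9] 79.5 z 0.0471 rgb [12. 47. 22.]
0.042 px [279. 249.] 456 rect [433.3 160.6] [54.6  9.3] 11.5 z 0.0486 rgb [78. 77. 75.]
capred [488.8 175.3] [ 32.4 146.5] 11.9 [0.0857 0.2886]
shift [0.0036 0.0018 0.1205] turn [ 0.01 -0.01  0.02] | theta -78.48 q1,q6 [ 6.5 85. ] t 11.0333
```

View pics/w3c.png

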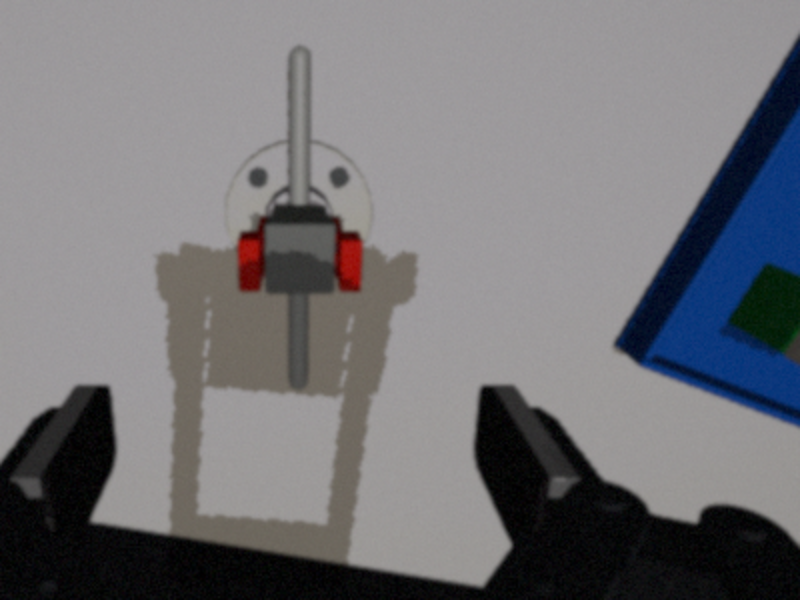

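Request:
{"method": "servo_tool", "body": {"series": "-1 0.004 0.0024 0.03 0 0 0;-1 0.004 0.0024 0.06 0 0 0;-1 0.004 0.0024 0.085 0 0 0;-0.8 0.004 0.0024 0.105 0 0 0;-0.6 0.004 0.0024 0.115 0 0 0;-0.5 0.004 0.0024 0.12 0 0 0;-0.5 0.004 0.0024 0.12 0 0 0;-0.4 0.004 0.0024 0.12 0 0 0;-0.3 0.004 0.0024 0.12 0 0 0;-0.2 0.004 0.0024 0.12 0 0 0;-0.2 0.004 0.0024 0.12 0 0 0;-0.2 0.004 0.0024 0.12 0 0 0"}}

```text
time_s: 12.03
eef_pos: [0.4897, 0.1733, 0.1023]
eef_rot: [0.0, 0.995, 0.1, 0.001]
wrist_force: [-0.7, 0.4, -0.3]
opening: 0.601
grasp_force: 0.0
```

Request:
{"method": "servo_tool", "body": {"series": "-0.12 0 0 0 0 0 0;-0.05 0 0 0 0 0 0;0 0 0 0 0 0 0;0 0 0 0 0 0 0;0 0 0 0 0 0 0;0 0 0 0 0 0 0"}}

```text
time_s: 12.53
eef_pos: [0.4899, 0.1734, 0.1045]
eef_rot: [0.0, 0.995, 0.101, 0.001]
wrist_force: [-9.1, -1.5, 22.8]
opening: 0.507
grasp_force: 43.8
```

Request:
{"method": "servo_tool", "body": {"series": "-0.02 0 0 -0.003 0 0 0;-0.03 0 0 -0.003 0 0 0;-0.03 0 0 -0.003 0 0 0;-0.03 0 0 -0.003 0 0 0"}}

```text
time_s: 12.87
eef_pos: [0.4894, 0.1733, 0.1047]
eef_rot: [-0.0, 0.995, 0.1, 0.0]
wrist_force: [-0.8, -0.6, 3.6]
opening: 0.52
grasp_force: 33.5
```

Request:
{"method": "servo_tool", "body": {"series": "-0.05 0 0 0 0 0 0;-0.05 0 0 0 0 0 0;-0.05 0 0 0 0 0 0;-0.05 0 0 0 0 0 0"}}

```text
time_s: 13.2
eef_pos: [0.4894, 0.1733, 0.1045]
eef_rot: [-0.0, 0.995, 0.1, 0.0]
wrist_force: [0.1, 0.1, 2.1]
opening: 0.525
grasp_force: 20.1
```

```bash
python3 - <<'E'
from h import *
o=ctrl.get_obs(); print(o['opening'],o['grasp_force'],o['wrist_force'])
c,T,f=cam('wrist'); save(c,'pics/w4.png')
c,T,f=cam('side'); 
i=c['img'][:,:,::-1]; cv2.imwrite('pics/s4.png',np.hstack([cv2.resize(cv2.imread('pics/w4.png')[120:420,130:430],(400,400)),cv2.resize(i[110:210,150:250],(400,400))]))
E
```

```text
0.5247920485085491 20.084256045520306 [0.08949215 0.07726059 2.10893149]
```

View pics/s4.png

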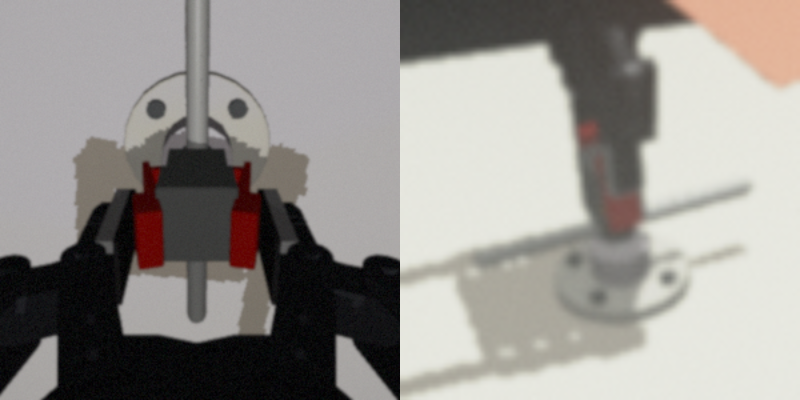

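Request:
{"method": "servo_tool", "body": {"series": "-0.05 0 0 -0.003 0 0 0;-0.05 0 0 -0.006 0 0 0;-0.05 0 0 -0.009 0 0 0;-0.05 0 0 -0.012 0 0 0;-0.05 0 0 -0.012 0 0 0"}}

```text
time_s: 13.72
eef_pos: [0.4896, 0.1733, 0.1173]
eef_rot: [0.0, 0.995, 0.1, 0.0]
wrist_force: [0.4, 0.0, -0.6]
opening: 0.524
grasp_force: 19.9
```

Request:
{"method": "servo_tool", "body": {"series": "-0.05 0 0 -0.008 0 0 0;-0.05 0 0 -0.016 0 0 0;-0.05 0 0 -0.024 0 0 0;-0.05 0 0 -0.032 0 0 0;-0.05 0 0 -0.04 0 0 0;-0.05 0 0 -0.05 0 0 0;-0.05 0 0 -0.06 0 0 0;-0.05 0 0 -0.07 0 0 0;-0.05 0 0 -0.07 0 0 0"}}

```text
time_s: 14.47
eef_pos: [0.4907, 0.1734, 0.1894]
eef_rot: [-0.0, 0.995, 0.1, 0.002]
wrist_force: [0.0, -0.6, -1.2]
opening: 0.525
grasp_force: 19.9
```

```bash
python3 - <<'E'
from h import *
c,T,f=cam('side'); i=c['img'][:,:,::-1]; cv2.imwrite('pics/s5.png',cv2.resize(i[70:220,120:320],None,fx=3,fy=3))
E
python3 go.py .527 -.186 .19 -100; python3 go.py .527 -.186 .19 80
```

```text
shift [-0.0356  0.3595 -0.0018] turn [-2.000e-02 -1.700e-01  2.151e+01] | theta -78.49 q1,q6 [ 6.4 84.9] t 14.5167
shift [-0.0356  0.3595 -0.0018] turn [ 2.4000e-01 -2.0000e-02 -1.5849e+02] | theta -78.49 q1,q6 [ 6.4 84.9] t 14.5167
```

View pics/s5.png

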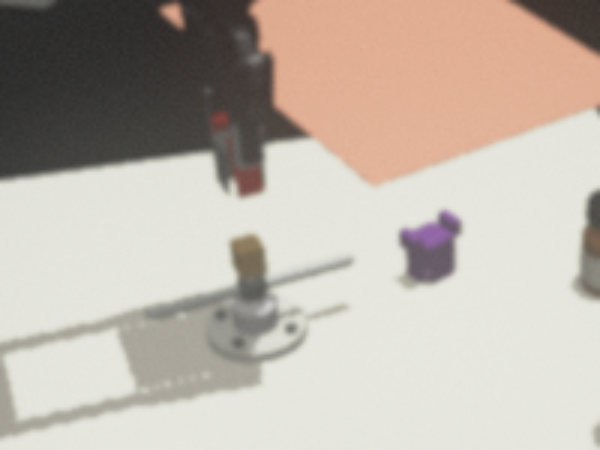

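Request:
{"method": "servo_tool", "body": {"series": "-0.05 -0.002 0.02 0 0 0 2;-0.05 -0.005 0.05 0 0 0 4;-0.05 -0.008 0.085 0 0 0 6;-0.05 -0.012 0.12 0 0 0 8;-0.05 -0.016 0.16 0 0 0 10;-0.05 -0.02 0.2 0 0 0 12;-0.05 -0.024 0.24 0 0 0 14;-0.05 -0.028 0.275 0 0 0 16;-0.05 -0.031 0.31 0 0 0 18;-0.05 -0.033 0.335 0 0 0 20;-0.05 -0.035 0.352 0 0 0 21;-0.05 -0.0355 0.36 0 0 0 21.5"}}

```text
time_s: 15.52
eef_pos: [0.5259, -0.1891, 0.1859]
eef_rot: [0.0, 0.996, -0.089, -0.0]
wrist_force: [-0.1, 0.1, -0.8]
opening: 0.522
grasp_force: 19.9
```

Request:
{"method": "servo_tool", "body": {"series": "-0.05 0 0 0.02 0 0 0;-0.05 0 0 0.045 0 0 0;-0.05 0 0 0.07 0 0 0;-0.05 0 0 0.09 0 0 0;-0.05 0 0 0.105 0 0 0;-0.05 0 0 0.115 0 0 0;-0.05 0 0 0.12 0 0 0;-0.05 0 0 0.12 0 0 0;-0.05 0 0 0.12 0 0 0"}}

```text
time_s: 16.27
eef_pos: [0.5267, -0.1865, 0.067]
eef_rot: [0.0, 0.996, -0.087, 0.0]
wrist_force: [-0.3, 0.4, -1.0]
opening: 0.529
grasp_force: 19.9
```

```bash
python3 go.py .5275 -.186 .0565 -100
```

```text
shift [ 0.0007 -0.0007  0.0105] turn [ 0.01 -0.03  0.03] | theta -99.97 q1,q6 [-31.7  68.3] t 16.2667
```

Request:
{"method": "servo_tool", "body": {"series": "-0.05 0 0 0.004 0 0 0;-0.05 0 0 0.007 0 0 0;-0.05 0 0 0.009 0 0 0;-0.05 0 0 0.0105 0 0 0;-0.05 0 0 0.0105 0 0 0;-0.05 0 0 0.0105 0 0 0"}}

```text
time_s: 16.77
eef_pos: [0.5264, -0.1867, 0.0563]
eef_rot: [0.0, 0.996, -0.087, 0.0]
wrist_force: [-0.2, -0.1, 0.4]
opening: 0.524
grasp_force: 19.9
```

Request:
{"method": "servo_tool", "body": {"series": "-0.15 0 0 0 0 0 0;-0.25 0 0 0 0 0 0;-0.35 0 0 0 0 0 0;-0.35 0 0 0 0 0 0;-0.35 0 0 0 0 0 0;-0.35 0 0 -0.02 0 0 0;-0.35 0 0 -0.05 0 0 0;-0.35 0 0 -0.08 0 0 0;-0.35 0 0 -0.12 0 0 0;-0.35 0 0 -0.15 0 0 0;-0.35 0 0 -0.15 0 0 0"}}

```text
time_s: 17.68
eef_pos: [0.5298, -0.1886, 0.2138]
eef_rot: [0.003, 0.996, -0.087, 0.006]
wrist_force: [0.2, -0.3, 1.3]
opening: 0.677
grasp_force: 0.0
```

```bash
python3 look.py wrist w6 | grep -v '^0.08'; python3 go.py .4895 .173 .2 -78.5
```

```text
0.057 px [23.  8.] 255 rect [716.4 -26.9] [ 4.6 29.5] 6.6 z 0.0618 rgb [76. 71. 67.]
0.057 px [187. 152.] 1832 rect [ 591.2 -122.7] [40.6 39.2] 80.1 z 0.0662 rgb [222.  38.  29.]
0.057 px [192. 255.] 1185 rect [ 493.1 -104.7] [40.  39.4] 79.9 z 0.0661 rgb [220. 217. 219.]
0.042 px [41. 11.] 333 rect [718.  -29.6] [ 6.7 36. ] 12.4 z 0.0476 rgb [76. 72. 68.]
0.042 px [276. 207.] 817 rect [ 525.8 -187.7] [28.3 29.4] 79.8 z 0.043 rgb [84. 84. 84.]
0.042 px [254. 208.] 207 rect [ 529.6 -167.6] [ 9.  21.7] 79.5 z 0.052 rgb [138.  21.  18.]
0.042 px [297. 208.] 211 rect [ 522.5 -207.5] [ 9.  21.9] 79.9 z 0.052 rgb [138.  20.  18.]
0.042 px [204. 240.] 205 rect [ 500.7 -115.4] [53.  26.4] 35.6 z 0.0463 rgb [29. 65. 38.]
capred [ 534.2 -189.7] [126.4  29.6] 79.7 [0.2034 0.2825]
shift [-0.1011 -0.3487  0.0086] turn [  0.27  -0.42 -21.48] | theta -99.98 q1,q6 [-31.7  68.3] t 17.7333
```

View pics/w6.png

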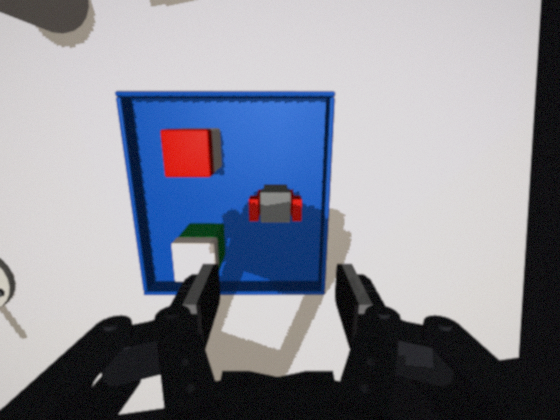

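Request:
{"method": "servo_tool", "body": {"series": "-1 -0.008 -0.03 0 0 0 -7;-1 -0.016 -0.06 0 0 0 -14;-1 -0.025 -0.09 0 0 0 -21;-1 -0.034 -0.12 0 0 0 -28;-1 -0.043 -0.15 0 0 0 -35;-1 -0.052 -0.18 0 0 0 -42;-1 -0.061 -0.21 0 0 0 -49;-1 -0.07 -0.24 0 0 0 -56;-1 -0.079 -0.27 0 0 0 -63;-1 -0.088 -0.3 0 0 0 -70;-1 -0.095 -0.328 0 0 0 -77;-1 -0.101 -0.349 0.01 0 0 -84"}}

```text
time_s: 18.73
eef_pos: [0.4872, 0.1769, 0.1962]
eef_rot: [0.0, 0.796, 0.605, 0.001]
wrist_force: [0.8, 0.0, 0.3]
opening: 0.996
grasp_force: 0.0
```

Request:
{"method": "servo_tool", "body": {"series": "-1 0 0 0 0 0 -7;-1 0 0 0 0 0 -14;-1 0 0 0 0 0 -21;-1 0 0 0 0 0 -28;-1 0 0 0 0 0 -35;-1 0 0 0 0 0 -42;-1 0 0 0 0 0 -49;-1 0 0 0 0 0 -56;-1 0 0 0 0 0 -63;-1 0 0 0 0 0 -70;-1 0 0 0 0 0 -77;-1 0 0 0 0 0 -84"}}

```text
time_s: 19.73
eef_pos: [0.4864, 0.1745, 0.1944]
eef_rot: [-0.001, 0.188, 0.982, -0.0]
wrist_force: [-0.8, 0.4, 0.3]
opening: 0.999
grasp_force: 0.0
```

Request:
{"method": "servo_tool", "body": {"series": "-1 0 0 0 0 0 -7;-1 0 0 0 0 0 -14;-1 0 0 0 0 0 -21;-1 0 0 0 0 0 -28;-1 0 0 0 0 0 -33;-1 0 0 0 0 0 -33.5;-1 0 0 0 0 0 -33.5;-1 0 0 0 0 0 -33.5;-1 0 0 0 0 0 -33.5"}}

```text
time_s: 20.48
eef_pos: [0.4871, 0.1746, 0.1956]
eef_rot: [-0.0, -0.099, 0.995, -0.0]
wrist_force: [-0.6, 0.0, 0.0]
opening: 0.997
grasp_force: 0.0
```

```bash
cat > head.py <<'E'
from h import *
import sys
c,T,f=cam('wrist'); save(c,'pics/%s.png'%sys.argv[1]); w=cloud(c,T,f); x,y,z=w[...,0],w[...,1],w[...,2]
near=np.hypot(x-.4895,y-.173)<.1
for lo,hi in [(.078,.093),(.04,.053)]:
    k,l,st,ce=cv2.connectedComponentsWithStats((near&(z>lo)&(z<hi)).astype(np.uint8))
    for i in range(1,k):
        if st[i,4]>80:
            p=w[l==i]; r=cv2.minAreaRect(p[:,:2].astype(np.float32)*1000); print(lo,ce[i].round(),st[i,4],np.round(r[0],1),np.round(r[1],1),round(r[2],1),'z',np.percentile(p[:,2],[5,50,95]).round(4))
E
python3 head.py w7; python3 go.py .4895 .173 .081 101.5
```

```text
0.078 [275. 221.] 820 [488.  172.8] [21.7 22. ] 10.8 z [0.0816 0.0854 0.0866]
0.04 [275. 157.] 1134 [444.1 164.6] [78.  20.6] 10.7 z [0.0454 0.0487 0.0508]
0.04 [275. 263.] 556 [542.1 183.5] [59.6  9.2] 11.7 z [0.0467 0.0488 0.0503]
shift [-0.002  -0.002   0.1147] turn [ 0.   -0.03 -0.08] | theta 101.42 q1,q6 [  6.6 -94.9] t 20.5333
```

Request:
{"method": "servo_tool", "body": {"series": "-1 -0.0012 -0.002 0.03 0 0 0;-1 -0.0012 -0.002 0.06 0 0 0;-1 -0.0012 -0.002 0.085 0 0 0;-1 -0.0012 -0.002 0.102 0 0 0;-1 -0.0012 -0.002 0.11 0 0 0;-0.5 -0.0012 -0.002 0.113 0 0 0;-0.2 -0.0012 -0.002 0.113 0 0 0;0.1 -0.0012 -0.002 0.113 0 0 0;0.3 -0.0012 -0.002 0.113 0 0 0;0.3 -0.0012 -0.002 0.113 0 0 0;0.3 -0.0012 -0.002 0.113 0 0 0;0.3 -0.0012 -0.002 0.113 0 0 0"}}

```text
time_s: 21.53
eef_pos: [0.4893, 0.1729, 0.0837]
eef_rot: [0.001, -0.1, 0.995, 0.0]
wrist_force: [-0.4, -0.7, -0.6]
opening: 0.354
grasp_force: 0.0
```

Request:
{"method": "servo_tool", "body": {"series": "0.9 0 0 0 0 0 0;0.9 0 0 0 0 0 0;0.9 0 0 0 0 0 0;0.9 0 0 0 0 0 0;0.9 0 0 0 0 0 0;0.9 0 0 0 0 0 0"}}

```text
time_s: 22.03
eef_pos: [0.4892, 0.173, 0.0837]
eef_rot: [0.0, -0.1, 0.995, 0.0]
wrist_force: [-1.3, -0.5, 7.0]
opening: 0.248
grasp_force: 58.7
```

Request:
{"method": "servo_tool", "body": {"series": "0.9 0 0 0 0 0 4;0.9 0 0 0 0 0 10;0.9 0 0 0 0 0 16;0.9 0 0 0 0 0 22;0.9 0 0 0 0 0 28;0.9 0 0 0 0 0 34;0.9 0 0 0 0 0 40;0.9 0 0 0.0003 0 0 46;0.9 0 0 0.0003 0 0 52;0.9 0 0 0.0003 0 0 58;0.9 0 0 0.0003 0 0 60;0.9 0 0 0.0003 0 0 60"}}

```text
time_s: 23.03
eef_pos: [0.4892, 0.1731, 0.0833]
eef_rot: [0.0, 0.412, 0.911, 0.0]
wrist_force: [-1.7, -0.2, 6.3]
opening: 0.242
grasp_force: 58.8
```

```bash
python3 go.py .4892 .173 .083 41.5; python3 -c "
from h import *
o=ctrl.get_obs();print(o['torque'],o['wrist_force'])"
```

```text
shift [-0.0001  0.      0.0003] turn [ 0.03  0.01 -0.11] | theta 41.39 q1,q6 [  6.4 -35. ] t 23.0333
[-0.0047214   0.31735711 -0.09671084] [-1.71019298 -0.17776132  6.28070925]
```

Request:
{"method": "servo_tool", "body": {"series": "0.9 0 0 0 0 0 4;0.9 0 0 0 0 0 10;0.9 0 0 0 0 0 16;0.9 0 0 0 0 0 22;0.9 0 0 0 0 0 28;0.9 0 0 0 0 0 34;0.9 0 0 0 0 0 40;0.9 0 0 0.0003 0 0 46;0.9 0 0 0.0003 0 0 52;0.9 0 0 0.0003 0 0 58;0.9 0 0 0.0003 0 0 60;0.9 0 0 0.0003 0 0 60"}}

```text
time_s: 24.03
eef_pos: [0.4892, 0.1731, 0.083]
eef_rot: [0.0, 0.812, 0.583, 0.0]
wrist_force: [-1.4, 1.6, 5.3]
opening: 0.245
grasp_force: 58.8
```

Request:
{"method": "servo_tool", "body": {"series": "0.9 0 0 0 0 0 4;0.9 0 0 0 0 0 10;0.9 0 0 0 0 0 16;0.9 0 0 0 0 0 22;0.9 0 0 0 0 0 28;0.9 0 0 0 0 0 34;0.9 0 0 0 0 0 40;0.9 0 0 0.0003 0 0 46;0.9 0 0 0.0003 0 0 52;0.9 0 0 0.0003 0 0 58;0.9 0 0 0.0003 0 0 60.5;0.9 0 0 0.0003 0 0 60.5"}}

```text
time_s: 25.03
eef_pos: [0.4892, 0.173, 0.0826]
eef_rot: [-0.0, 0.995, 0.095, 0.0]
wrist_force: [-1.5, 0.9, 4.5]
opening: 0.247
grasp_force: 58.9
```

```bash
python3 go.py .4892 .173 .083 -78.5; python3 head.py w8
```

```text
shift [ 0.      0.0001 -0.0004] turn [-0.01 -0.03 -0.59] | theta -79.09 q1,q6 [ 6.4 85.4] t 25.0333
0.078 [277. 298.] 3609 [489.3 172.6] [23.2 48.3] 10.6 z [0.0795 0.0844 0.0905]
0.04 [278. 183.] 3296 [531.9 179.9] [82.4 22.8] 9.9 z [0.0446 0.0478 0.0502]
0.04 [277. 351.] 784 [433.3 161.9] [38.5  9.6] 11.4 z [0.0451 0.0476 0.0489]
```

Request:
{"method": "servo_tool", "body": {"series": "0.9 0 0 0 0 0 -4;0.9 0 0 0 0 0 -10;0.9 0 0 0 0 0 -17;0.9 0 0 0 0 0 -24;0.9 0 0 0 0 0 -31;0.9 0 0 0 0 0 -38;0.9 0 0 0 0 0 -45;0.9 0 0 -0.0005 0 0 -52;0.9 0 0 -0.0005 0 0 -59;0.9 0 0 -0.0005 0 0 -64;0.9 0 0 -0.0005 0 0 -65;0.9 0 0 -0.0005 0 0 -65"}}

```text
time_s: 26.08
eef_pos: [0.4892, 0.173, 0.083]
eef_rot: [0.0, 0.788, 0.616, 0.0]
wrist_force: [-1.1, 0.8, 5.2]
opening: 0.244
grasp_force: 59.3
```

Request:
{"method": "servo_tool", "body": {"series": "0.9 0 0 0 0 0 -4;0.9 0 0 0 0 0 -10;0.9 0 0 0 0 0 -17;0.9 0 0 0 0 0 -23;0.9 0 0 0 0 0 -25.5;0.9 0 0 0 0 0 -25.5;0.9 0 0 0 0 0 -25.5"}}

```text
time_s: 26.67
eef_pos: [0.4892, 0.173, 0.0831]
eef_rot: [0.0, 0.633, 0.774, 0.0]
wrist_force: [-1.6, 1.2, 6.1]
opening: 0.248
grasp_force: 59.5
```

```bash
python3 go.py .4892 .173 .083 11.5; python3 head.py w9
```

```text
shift [-0.      0.      0.0001] turn [ 0.03 -0.   -0.09] | theta 11.41 q1,q6 [ 6.4 -5.1] t 26.6667
0.078 [278. 297.] 3672 [489.  172.9] [48.4 23.7] 11.6 z [0.0793 0.085  0.0903]
0.04 [277. 183.] 3287 [476.8 215. ] [22.3 81.2] 16.1 z [0.0451 0.0483 0.0506]
0.04 [278. 351.] 774 [500.2 117.3] [ 9.4 38.4] 11.8 z [0.046  0.0483 0.0496]
```

View pics/w9.png

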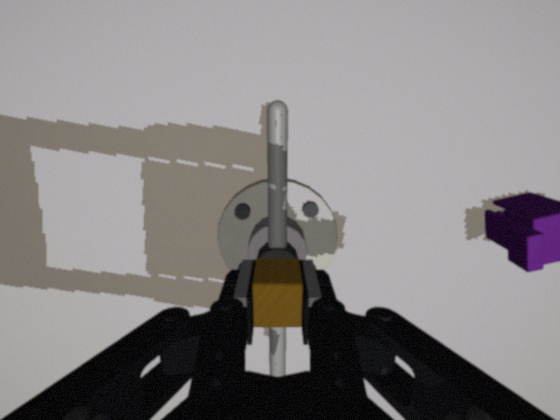

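Request:
{"method": "servo_tool", "body": {"series": "0.9 0 0 0 0 0 4;0.9 0 0 0 0 0 10;0.9 0 0 0 0 0 16;0.9 0 0 0 0 0 22;0.9 0 0 0 0 0 28;0.9 0 0 0 0 0 34;0.9 0 0 0 0 0 40;0.9 0 0 0.0003 0 0 46;0.9 0 0 0.0003 0 0 52;0.9 0 0 0.0003 0 0 58;0.9 0 0 0.0003 0 0 60;0.9 0 0 0.0003 0 0 60"}}

```text
time_s: 27.72
eef_pos: [0.4892, 0.1731, 0.0828]
eef_rot: [-0.0, 0.936, 0.352, 0.0]
wrist_force: [-1.7, 0.7, 5.5]
opening: 0.246
grasp_force: 59.5
```

Request:
{"method": "servo_tool", "body": {"series": "0.9 0 0 0 0 0 4;0.9 0 0 0 0 0 10;0.9 0 0 0 0 0 16;0.9 0 0 0 0 0 22;0.9 0 0 0 0 0 28;0.9 0 0 0 0 0 34;0.9 0 0 0 0 0 40;0.9 0 0 0.0003 0 0 46;0.9 0 0 0.0003 0 0 52;0.9 0 0 0.0003 0 0 58;0.9 0 0 0.0003 0 0 60;0.9 0 0 0.0003 0 0 60"}}

```text
time_s: 28.72
eef_pos: [0.4892, 0.173, 0.0825]
eef_rot: [-0.0, 0.987, -0.163, 0.0]
wrist_force: [-2.0, 0.9, 5.6]
opening: 0.246
grasp_force: 59.4
```

Request:
{"method": "servo_tool", "body": {"series": "0.9 0 0 0 0 0 4;0.9 0 0 0 0 0 10;0.9 0 0 0 0 0 16;0.9 0 0 0 0 0 22;0.9 0 0 0 0 0 28;0.9 0 0 0 0 0 34;0.9 0 0 0 0 0 40;0.9 0 0 0.0003 0 0 46;0.9 0 0 0.0003 0 0 52;0.9 0 0 0.0003 0 0 57;0.9 0 0 0.0003 0 0 60;0.9 0 0 0.0003 0 0 60"}}

```text
time_s: 29.72
eef_pos: [0.4892, 0.173, 0.0822]
eef_rot: [-0.0, 0.773, -0.635, 0.0]
wrist_force: [-1.3, 0.7, 6.2]
opening: 0.245
grasp_force: 59.4
```

```bash
python3 go.py .4892 .173 .083 -168.5; python3 head.py w10
```

```text
shift [ 0.     -0.     -0.0008] turn [-0.03  0.   -0.28] | theta -168.78 q1,q6 [  6.4 175.1] t 29.7167
0.078 [278. 298.] 3577 [488.8 172.2] [48.4 23.3] 10.6 z [0.0797 0.084  0.0906]
0.04 [278. 182.] 3284 [493.6 128.8] [22.3 81.1] 6.6 z [0.0441 0.0473 0.0496]
0.04 [278. 351.] 770 [477.5 227.9] [ 9.4 38.6] 10.9 z [0.045  0.0472 0.0484]
```

Tap at 270°. Back a quarter.

Request:
{"method": "servo_tool", "body": {"series": "0.9 0 0 0 0 0 -4;0.9 0 0 0 0 0 -10;0.9 0 0 0 0 0 -17;0.9 0 0 0 0 0 -24;0.9 0 0 0 0 0 -31;0.9 0 0 0 0 0 -38;0.9 0 0 0 0 0 -45;0.9 0 0 -0.0005 0 0 -52;0.9 0 0 -0.0005 0 0 -59;0.9 0 0 -0.0005 0 0 -64;0.9 0 0 -0.0005 0 0 -65;0.9 0 0 -0.0005 0 0 -65"}}

```text
time_s: 30.77
eef_pos: [0.4891, 0.173, 0.0825]
eef_rot: [-0.0, 0.993, -0.119, 0.0]
wrist_force: [-1.6, 0.9, 5.2]
opening: 0.245
grasp_force: 59.3
```

Request:
{"method": "servo_tool", "body": {"series": "0.9 0 0 0 0 0 -4;0.9 0 0 0 0 0 -10;0.9 0 0 0 0 0 -17;0.9 0 0 0 0 0 -23;0.9 0 0 0 0 0 -25.3;0.9 0 0 0 0 0 -25.3;0.9 0 0 0 0 0 -25.3"}}

```text
time_s: 31.35
eef_pos: [0.4892, 0.173, 0.0827]
eef_rot: [-0.0, 0.995, 0.101, 0.0]
wrist_force: [-1.4, 1.3, 5.3]
opening: 0.244
grasp_force: 59.5
```

```bash
python3 go.py .4892 .173 .083 -78.5; python3 head.py w11
```

```text
shift [-0.      0.     -0.0003] turn [-0.   -0.04  0.11] | theta -78.39 q1,q6 [ 6.4 84.7] t 31.35
0.078 [278. 298.] 3635 [489.3 172.6] [23.  48.4] 11.7 z [0.0795 0.0844 0.0906]
0.04 [277. 183.] 3263 [531.7 180.6] [82.6 22.9] 10.9 z [0.0448 0.0478 0.0502]
0.04 [278. 351.] 773 [433.4 161.1] [37.4  9.3] 12.0 z [0.0453 0.0477 0.0489]
```

Request:
{"method": "servo_tool", "body": {"series": "0 0 0 0 0 0 0;-0.6 0 0 0 0 0 0;-1 0 0 0 0 0 0;-1 0 0 -0.005 0 0 0;-1 0 0 -0.015 0 0 0;-1 0 0 -0.03 0 0 0;-1 0 0 -0.035 0 0 -7;-1 0 0 -0.035 0 0 -14;-1 0 0 -0.035 0 0 -21;-1 0 0 -0.035 0 0 -28;-1 0 0 -0.035 0 0 -35;-1 0 0 -0.035 0 0 -42"}}

```text
time_s: 32.4
eef_pos: [0.4893, 0.1729, 0.1183]
eef_rot: [0.0, 0.89, 0.455, 0.0]
wrist_force: [-1.0, 0.6, -0.3]
opening: 1.003
grasp_force: 0.0
```

Request:
{"method": "servo_tool", "body": {"series": "-1 0 0 0 0 0 -7;-1 0 0 0 0 0 -14;-1 0 0 0 0 0 -21;-1 0 0 0 0 0 -28;-1 0 0 0 0 0 -35;-1 0 0 0 0 0 -42;-1 0 0 0 0 0 -49;-1 0 0 0 0 0 -56;-1 0 0 0 0 0 -63;-1 0 0 0 0 0 -70;-1 0 0 0 0 0 -77;-1 0 0 0 0 0 -84"}}

```text
time_s: 33.4
eef_pos: [0.4893, 0.1729, 0.1182]
eef_rot: [0.0, 0.357, 0.934, 0.0]
wrist_force: [0.0, -0.4, -0.2]
opening: 1.003
grasp_force: 0.0
```

Request:
{"method": "servo_tool", "body": {"series": "-1 0 0 0 0 0 -7;-1 0 0 0 0 0 -14;-1 0 0 0 0 0 -21;-1 0 0 0 0 0 -28;-1 0 0 0 0 0 -35;-1 0 0 0 0 0 -42;-1 0 0 0 0 0 -49;-1 0 0 0 0 0 -53;-1 0 0 0 0 0 -54;-1 0 0 0 0 0 -54;-1 0 0 0 0 0 -54"}}

```text
time_s: 34.32
eef_pos: [0.4891, 0.1729, 0.1177]
eef_rot: [0.0, -0.102, 0.995, -0.0]
wrist_force: [0.2, -0.3, 0.3]
opening: 0.999
grasp_force: 0.0
```

```bash
python3 go.py .4892 .173 .0825 101.5; python3 head.py w12
```

```text
shift [-0.0001  0.0001  0.0352] turn [-0.    0.04  0.18] | theta 101.68 q1,q6 [  6.3 -95.3] t 34.3167
0.078 [278. 264.] 1629 [487.9 172.8] [22.1 21.8] 11.9 z [0.0809 0.0845 0.0855]
0.04 [278. 171.] 2230 [444.4 166.2] [79.4 21.3] 8.5 z [0.0447 0.0478 0.0502]
0.04 [278. 315.] 843 [544.5 184.2] [52.4  9.5] 12.0 z [0.0454 0.0479 0.0491]
```

Request:
{"method": "servo_tool", "body": {"series": "-1 0 0 0.012 0 0 0;-1 0 0 0.025 0 0 0;-1 0 0 0.033 0 0 0;-0.5 0 0 0.035 0 0 0;0 0 0 0.035 0 0 0;0.3 0 0 0.035 0 0 0;0.9 0 0 0.035 0 0 0;0.9 0 0 0.035 0 0 0;0.9 0 0 0.035 0 0 0;0.9 0 0 0.035 0 0 0;0.9 0 0 0.035 0 0 0;0.9 0 0 0.035 0 0 0"}}

```text
time_s: 35.37
eef_pos: [0.4894, 0.1731, 0.083]
eef_rot: [0.001, -0.103, 0.995, 0.0]
wrist_force: [-1.8, 0.8, 5.5]
opening: 0.245
grasp_force: 59.4
```

Request:
{"method": "servo_tool", "body": {"series": "0.9 0 0 0 0 0 0;0.9 0 0 0 0 0 0;0.9 0 0 0 0 0 6;0.9 0 0 0 0 0 12;0.9 0 0 0 0 0 18;0.9 0 0 0 0 0 24;0.9 0 0 0 0 0 30;0.9 0 0 0.0003 0 0 36;0.9 0 0 0.0003 0 0 42;0.9 0 0 0.0003 0 0 48;0.9 0 0 0.0003 0 0 54;0.9 0 0 0.0003 0 0 60"}}

```text
time_s: 36.37
eef_pos: [0.4893, 0.1729, 0.0827]
eef_rot: [0.0, 0.41, 0.912, 0.0]
wrist_force: [-1.5, -0.3, 5.7]
opening: 0.248
grasp_force: 59.6
```

Request:
{"method": "servo_tool", "body": {"series": "0.9 0 0 0 0 0 6;0.9 0 0 0 0 0 12;0.9 0 0 0 0 0 18;0.9 0 0 0 0 0 24;0.9 0 0 0 0 0 30;0.9 0 0 0 0 0 36;0.9 0 0 0 0 0 42;0.9 0 0 0.0003 0 0 48;0.9 0 0 0.0003 0 0 54;0.9 0 0 0.0003 0 0 58;0.9 0 0 0.0003 0 0 60;0.9 0 0 0.0003 0 0 60"}}

```text
time_s: 37.37
eef_pos: [0.4891, 0.1728, 0.0823]
eef_rot: [0.0, 0.811, 0.586, 0.0]
wrist_force: [-1.4, -0.8, 6.5]
opening: 0.246
grasp_force: 59.8
```

```bash
python3 go.py .4892 .173 .0825 -80.5; python3 head.py w13
```

```text
shift [ 0.0002  0.0001 -0.0002] turn [ 3.000e-02 -1.000e-02  6.221e+01] | theta -18.29 q1,q6 [ 6.3 24.6] t 37.3667
0.078 [278. 298.] 3567 [489.2 173.1] [22.8 48.3] 71.4 z [0.0796 0.0838 0.0905]
0.04 [278. 181.] 3262 [499.6 215.2] [81.8 22.4] 76.1 z [0.044  0.0472 0.0496]
0.04 [277. 350.] 819 [471.1 119.2] [38.4  9.9] 72.3 z [0.044  0.0471 0.0484]
```

Request:
{"method": "servo_tool", "body": {"series": "0.9 0 0 0 0 0 6;0.9 0 0 0 0 0 12;0.9 0 0 0 0 0 18;0.9 0 0 0 0 0 24;0.9 0 0 0 0 0 30;0.9 0 0 0 0 0 36;0.9 0 0 0 0 0 42;0.9 0 0 0.0003 0 0 48;0.9 0 0 0.0003 0 0 54;0.9 0 0 0.0003 0 0 59;0.9 0 0 0.0003 0 0 62;0.9 0 0 0.0003 0 0 62"}}

```text
time_s: 38.42
eef_pos: [0.4889, 0.173, 0.082]
eef_rot: [-0.0, 0.996, 0.084, 0.0]
wrist_force: [-3.6, 0.2, 7.2]
opening: 0.242
grasp_force: 59.8
```

Request:
{"method": "servo_tool", "body": {"series": "0.9 0 0 0 0 0 0;0.9 0 0 0 0 0 0"}}

```text
time_s: 38.58
eef_pos: [0.4889, 0.173, 0.082]
eef_rot: [-0.0, 0.996, 0.085, 0.0]
wrist_force: [-2.0, 0.1, 6.1]
opening: 0.251
grasp_force: 59.8
```

```bash
python3 go.py .4892 .173 .0825 -80.5; python3 head.py w14; python3 -c "
from h import *
print(ctrl.get_obs()['torque'])"
```

```text
shift [ 0.0002  0.     -0.0005] turn [-0.01 -0.    0.3 ] | theta -80.2 q1,q6 [ 6.4 86.5] t 38.5833
0.078 [277. 298.] 3551 [489.2 172.5] [23.  48.4] 10.1 z [0.0796 0.0835 0.0906]
0.04 [278. 182.] 3256 [532.9 176.4] [81.2 22.3] 5.2 z [0.0437 0.0467 0.0492]
0.04 [277. 350.] 811 [432.2 162.9] [40.1  9.7] 10.3 z [0.0438 0.0467 0.0479]
[ 0.08014536  0.45679041 -0.13597947]
```

Request:
{"method": "servo_tool", "body": {"series": "0.3 0 0 0 0 0 0;-0.4 0 0 0 0 0 0;-1 0 0 0 0 0 0;-1 0 0 0 0 0 0;-1 0 0 -0.01 0 0 0;-1 0 0 -0.03 0 0 0;-1 0 0 -0.06 0 0 0;-1 0 0 -0.1 0 0 0;-1 0 0 -0.13 0 0 0;-1 0 0 -0.14 0 0 0;-1 0 0 -0.14 0 0 0;-1 0 0 -0.14 0 0 0"}}

```text
time_s: 39.63
eef_pos: [0.4889, 0.1729, 0.2215]
eef_rot: [-0.0, 0.996, 0.085, 0.0]
wrist_force: [0.0, 0.6, -0.8]
opening: 0.998
grasp_force: 0.0
```

```bash
python3 head.py w15; python3 look.py scene sc9 | grep -v '^0.042'; python3 look.py wrist w16|grep '^0.057'
```

```text
0.078 [277. 209.] 646 [489.9 172.4] [21.7 21.8] 10.4 z [0.0817 0.0833 0.0844]
0.04 [278. 150.] 896 [534.6 179.5] [77.2 18.5] 9.1 z [0.0442 0.0467 0.0487]
0.04 [277. 248.] 517 [436.7 163. ] [61.   9.3] 9.6 z [0.0438 0.0466 0.0481]
0.057 px [247. 195.] 216 rect [ 495.4 -103.2] [40.7 41.5] 80.9 z 0.0653 rgb [217. 217. 216.]
0.057 px [223. 226.] 294 rect [ 618.1 -128.9] [41.2 41.5] 78.2 z 0.0653 rgb [203.   0.   0.]
0.057 px [266. 283.] 142 rect [764.4 -18.3] [24.9 57.6] 14.3 z 0.0621 rgb [142. 137. 128.]
0.085 px [265. 265.] 564 rect [755.3 -22. ] [42.2 56.8] 3.0 z 0.0959 rgb [203. 197. 187.]
capred [ 769.  -210.2] [94.1 54.7] 87.8 [0.0702 0.084 ]
0.057 px [549. 245.] 735 rect [490.2 -87.4] [47.2 22.2] 21.6 z 0.0653 rgb [124. 120. 117.]
```

View pics/sc9.png

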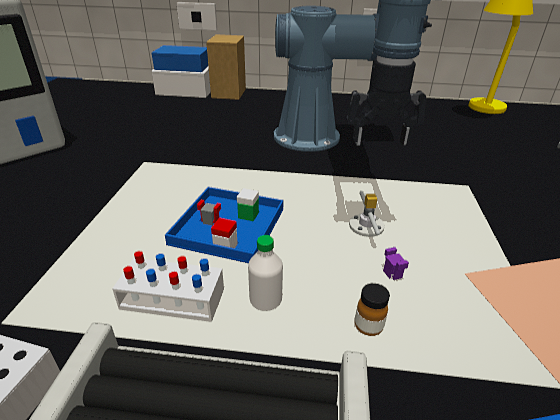

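The picture shows the green box (248,205), the white box (224,232) and the cap (209,212) all in the tray. The white box has been nudged about 25 mm but is still upright and inside. The tap's brass head is free at (370,200), the bar is one turn on and 2 mm lower, and the bystanders have not moved.

```bash
python3 -c "
from bench import ctrl
print(ctrl.hand_in())"
```

```text
the job is handed in; nothing more can be done
None
```

The job is handed in: both vial boxes and the cap are in the tray, and the tap was turned as asked to about 362°, one whole turn on, with the bottle, jar and rack untouched; the judge returned no verdict.

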